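# Take the supply stack apart and set out the dressing station

## Task

Take the stack of supplies apart and set each thing flat and upright on its own place, in this order: the brown red-capped vial into the red holder, the tape roll into the yellow dish, the clear blue-capped vial into the blue holder, and last the cleared metal case into the green tray, lying lengthwise in it. Set each one down before you take the next, never let a vial fall over, and leave the tweezers and the thread carton where they lie.

Things in the scene. Friction and masses are not known exactly. Their poses are not given: they have to be found in the camera images.
- brown_vial: Brown glass vial with red cap, upright, body 43 mm in diameter up to 66 mm, narrower cap above, 77 mm tall in all, about 55 g. At the start it stands on the tape roll. Origin: centre of its underside; z up along its axis.
- tape: Cream-coloured tape roll lying flat, 62 mm in diameter, 25 mm high, with a hole of about 24 mm, about 40 g. At the start it lies on one end of the metal case, 40 mm from the case's centre along its length, with the brown vial on it. Origin: centre of its underside; z up.
- clear_vial: Clear glass vial with blue cap, same size and weight as the brown one (43 mm in diameter, 77 mm tall). At the start it stands directly on the other end of the metal case, 40 mm from the case's centre. Origin: centre of its underside; z up along its axis.
- case: Closed metal instrument case at the bottom of the stack, a rigid block 60 mm wide along its x, 150 mm long along its y (small end bails reach to 160 mm), 34 mm high with a flat top, about 250 g; its lid does not open. Grip it across the 60 mm width. It starts flat on the table. Origin: centre of its underside; z up. Either end may point either way when set down.
- red_holder: Red shallow round holder fixed to the table, 78 mm in diameter at the foot, opening about 62 mm inside, flat floor 3 mm above the table, rim 10 mm high. Origin: centre of its underside.
- blue_holder: Blue shallow round holder fixed to the table, same size as the red one (opening about 62 mm, floor 3 mm above the table, rim 10 mm high). Origin: centre of its underside.
- tape_dish: Yellow round dish fixed to the table, 94 mm in diameter, opening about 84 mm inside, flat floor 3 mm above the table, rim 7 mm high. Origin: centre of its underside.
- green_tray: Green low rectangular tray fixed to the table, 100 mm along its x and 190 mm along its y outside, 92 x 182 mm inside, floor 3 mm above the table, rim 7 mm high. Origin: centre of its underside.
- tweezers: Bystander: steel tweezers (thumb forceps) lying on the table at the left, 19 x 140 x 10 mm, to be left alone. Origin: centre of its underside.
- carton: Bystander: white and blue thread carton, 77 x 95 x 40 mm, on the table behind the work, to be left alone. Origin: centre of its underside.
Not all that is in view belongs to the job. What is shaped like the brown_vial but purple is not meant.

How it is judged:
On the way, in this order (a step that is already met when the one before it is completed fails the run):
1. the brown vial stands in the red holder (horizontal distance between brown_vial and red_holder below 0.012 m and z of brown_vial in the frame of red_holder between -0.002 and 0.008 m and angle between brown_vial's own z axis and vertical below 0.12 rad and linear speed of brown_vial below 0.02 m/s and angular speed of brown_vial below 0.2 rad/s), for 0.2 s.
2. the tape roll lies in the yellow dish (horizontal distance between tape and tape_dish below 0.014 m and z of tape in the frame of tape_dish between -0.002 and 0.008 m and angle between tape's own z axis and vertical below 0.12 rad and linear speed of tape below 0.02 m/s and angular speed of tape below 0.2 rad/s), for 0.2 s.
3. the clear vial stands in the blue holder (horizontal distance between clear_vial and blue_holder below 0.012 m and z of clear_vial in the frame of blue_holder between -0.002 and 0.008 m and angle between clear_vial's own z axis and vertical below 0.12 rad and linear speed of clear_vial below 0.02 m/s and angular speed of clear_vial below 0.2 rad/s), for 0.2 s.
4. the case lies lengthwise in the green tray (horizontal distance between case and green_tray below 0.022 m and z of case in the frame of green_tray between -0.002 and 0.008 m and angle between case's own z axis and vertical below 0.12 rad and linear speed of case below 0.02 m/s and angular speed of case below 0.2 rad/s and angle between the y axis of case and the y axis of green_tray, either way round below 0.2 rad), for 0.2 s.
At the end, for the whole second after the job is handed in: Each thing released, upright and at rest on the floor of its place: vials within 12 mm of the centre of the red (brown vial) and blue (clear vial) holders, tape within 14 mm in the yellow dish, case within 22 mm in the green tray and lengthwise within 0.2 rad (all of step 1 and all of step 2 and all of step 3 and all of step 4); the robot touches nothing.
It fails at once if a vial fell over (angle between any of brown_vial, clear_vial's own z axis and vertical above 0.8 rad).
It fails at once if the tweezers or the thread carton was disturbed (moved more than 30 mm) (distance of any of tweezers, carton from where it was at the start of the episode above 0.03 m).
It also fails if it takes over 104 s, if anything falls off the work surface, if the arm or the gripper's body presses on something with over 40 N, if the wrist force passes 120 N, or if a joint passes its speed limit or range.

## Robot

A 6-joint arm with a two-finger parallel gripper is mounted at the origin on a cart in front of the work surface, level with it; the furniture and walls round the work are solid. World frame = base frame: x ahead of the robot, y to its left, z up, the work surface at z = 0. Lengths are in m, angles in rad, forces in N, time in s.
With the tool pointing down it reaches from about 0.3 to 0.875 m from the base axis. Payload 6.4 kg.
Tool frame: the origin (TCP) lies at the very end of the fingers, on their centre line; the grasp point (between the pads) lies 19 mm behind it; z points along the fingers, y is the line along which they close (so a half turn about z gives the same grasp; the last joint's range is limited). The gripper opens to 85 mm and grips with 20 to 120 N. Pads are 22 mm wide; open, the fingers measure 114 mm over their backs; the gripper's body (76 mm by 85 mm) begins 54 mm behind the grasp point. The pads swing forward as they close: fully open they stand 13 mm farther back than shut.
Start: joints at [-1.494, 0.181, 1.607, -0, 1.354, -0.206], TCP at [0.16, -0.552, 0.231] pointing down, gripper open.
Joint ranges: [-2.99, 2.99], [-0.89, 2.07], [0.3, 2.58], [-1.14, 4.28], [0, 2.63], [-3.12, 3.12]. Speed limits (rad/s): [2.57, 2.57, 3.01, 3.14, 3.14, 3.14].

## Interface

Orientations are given as a unit quaternion [w, x, y, z].
In Python, from bench import get_obs, optics, workorder gives the robot as it stands.
- The arm moves only by the tool run_rows, called after ">>>" as name(argument=value, ...) on one line, values as JSON. Schema: {"type":"object","properties":{"deltas":{"type":"string"},"only":{"type":"string"},"quiet":{"type":"boolean"},"lines":{"type":"string"}},"required":["deltas"],"additionalProperties":false}. deltas is a string of 1 to 10 rows, parted by semicolons, with the numbers parted by commas; each row has 7 numbers: dx, dy, dz in cm, then a rotation vector rx, ry, rz in units of 0.2 rad, then the opening from 0.0 (shut) to 1.0 (fully open); each row is the pose to reach, as a shift and turn from the pose commanded when the call began, along the tool's axes at that moment; what a row does not reach only later rows make up. A row lasts 1/8 s, in which the tool goes at most 0.0625 m and 0.188 rad, less where a joint would pass 70% of its speed; a pose out of reach is approached as far as the arm can. The fingers move at their own pace and stop on an object; the grip force is fixed at half the most. Time passes only in rows, so rows that do not move let the fingers close. The tool returns the time, the measured TCP pose, the force, the opening and the grip force at its end. only (a regular expression) keeps the lines of the reply that match it, lines (a string "A,B") keeps lines A to B, and quiet returns only ok. Input that does not fit is refused with a message, and nothing moves.
- get_obs(): the state, without advancing time (a new reading comes with each control period).
- optics.camera(name): name is "scene" or "top" or "wrist"; returns (picture, depth): 384x512x3 uint8, blue, green, red; 384x512 float32, m along the optical axis (not along the pixel's ray), 0 where there is no reading.
- optics.camera_params(name): a dict with "fovy" (degrees; the focal length in pixels is half the picture's height over the tangent of half this angle, whatever the lens; pixels are square), "cx", "cy" (the principal point, pixels), "dist" ([k1, k2, p1, p2, k3] as OpenCV has them; the pictures are not rectified), "view" (4x4, takes a point from world to camera coordinates). Camera axes: x right, y up, looking along -z (the intrinsics and any distortion apply to the point x, -y, -z); pixel columns grow to the right and rows downward; lengths in m; the calibration is good to about 2 mm. A picture is of the moment at which its call begins: read the wrist's pose just before it. camera_params takes no time and is no camera call; for the wrist camera it gives the pose at the moment of the call.
- workorder.hand_in(): hands the job in; it is judged then, once.
The state is a dict: "time_s": time; "q": joint angles; "dq": joint speeds; "joint_efforts": joint torques, N m; "eef_pos": TCP position; "eef_rot": TCP orientation; "wrist_force": force on the tool from outside, world axes, zero at the start; "torque": the same for the moment, N m; "opening": opening from 0.0 (shut) to 1.0 (fully open); "grasp_force": force on a finger pad.
Only numpy, scipy, OpenCV 4.12 (cv2) and the standard library are available. Lean on these libraries where they do the work, as an engineer would, in place of code of your own. Each camera call takes 0.05 s, during which the arm holds its last target. There are 200 camera calls.

## Working session

There is one attempt and no reset: what is moved stays moved. The work goes in short steps, Python scripts to look and compute and a tool call to move; the robot and the scene stay as the last step left them, time stands still between calls to the robot, and variables do not carry over. Pictures are saved under pics/ and viewed, at most 14 in all, crops included, and the job is handed in when it is done.

```bash
ls; mkdir -p pics; cat > h.py <<'E'
import numpy as np, cv2
from bench import get_obs, optics, workorder
from scipy.spatial.transform import Rotation as R
def shot(name):
    p=optics.camera_params(name); im,d=optics.camera(name)
    return im,d,p
def cloud(d,p):
    h,w=d.shape; f=h/2/np.tan(np.radians(p["fovy"])/2)
    K=np.array([[f,0,p["cx"]],[0,f,p["cy"]],[0,0,1]])
    v,u=np.mgrid[0:h,0:w]
    n=cv2.undistortPoints(np.stack([u.ravel(),v.ravel()],1).astype(np.float64)[:,None],K,np.array(p["dist"],float))[:,0]
    z=d.ravel(); c=np.stack([n[:,0]*z,-n[:,1]*z,-z,np.ones_like(z)],1)
    W=(np.linalg.inv(np.array(p["view"]))@c.T).T[:,:3].reshape(h,w,3)
    W[d==0]=np.nan
    return W
def tool(target):
    """offset in tool axes from the present TCP to world target"""
    o=get_obs(); w,x,y,z=o["eef_rot"]
    return R.from_quat([x,y,z,w]).as_matrix().T@(np.array(target)-np.array(o["eef_pos"]))
E
python3 - <<'E'
from h import *
for n in("top","scene"):
    im,d,p=shot(n); cv2.imwrite(f"pics/{n}0.png",im); np.save(f"pics/{n}0.npy",cloud(d,p))
    print(n,np.linalg.inv(p["view"])[:3,3],p["fovy"],p["dist"])
o=get_obs();print(o["eef_pos"],o["eef_rot"],o["time_s"],o["opening"])
E
```

```text
pics
top [ 0.45893448 -0.06818556  0.94095968] 52.212514435935766 [0.01789379 0.         0.         0.         0.        ]
scene [-0.21207262  0.52706123  0.8574075 ] 43.88506170419489 [0.01566672 0.         0.         0.         0.        ]
[ 0.16045352 -0.55164511  0.23048072] [-7.83851590e-04  9.90016554e-01  1.40948947e-01  5.46505852e-05] 0.1 0.9991264672744548
```

View pics/top0.png

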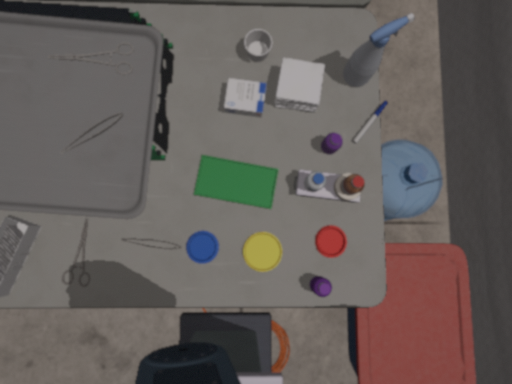

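View pics/scene0.png

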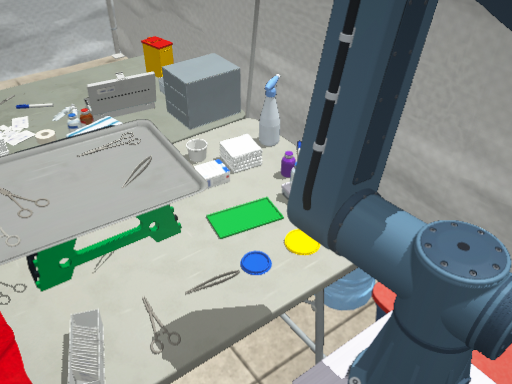

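Top view: the stack is at about (330,185), with the red-capped brown vial at (353,184) on the tape and the blue-capped vial at (317,181). The holders are red (331,241), yellow (262,252), blue (202,247), and the green tray is at (236,181). The vial-shaped candidates are (353,184) brown/red, and (332,143) and (321,287), both purple decoys. (353,184) fits because it has a red cap and stands on the tape. I'll confirm with a crop and measure.

```bash
python3 - <<'E'
from h import *
im=cv2.imread("pics/top0.png"); W=np.load("pics/top0.npy")
cv2.imwrite("pics/crop1.png",cv2.resize(im[120:310,180:390],None,fx=3.2,fy=3.0,interpolation=cv2.INTER_CUBIC)[:600])
hsv=cv2.cvtColor(im,cv2.COLOR_BGR2HSV)
H,S,V=[hsv[...,i].astype(int) for i in range(3)]
def blob(name,mask,box):
    m=np.zeros(mask.shape,bool); x0,y0,x1,y1=box; m[y0:y1,x0:x1]=mask[y0:y1,x0:x1]
    P=W[m]; P=P[~np.isnan(P[:,0])]
    c,r=cv2.minEnclosingCircle(P[:,:2].astype(np.float32)); rect=cv2.minAreaRect(P[:,:2].astype(np.float32))
    print(name,len(P),"mean",P.mean(0).round(4),"circ",np.round(c,4),round(r,4),"rect",np.round(rect[0],4),np.round(rect[1],4),round(rect[2],2),"z",np.percentile(P[:,2],[5,50,95]).round(4))
sat=S>120
blob("red",sat&((H<8)|(H>172)),(310,220,352,262))
blob("yellow",sat&(H>20)&(H<40),(235,225,290,278))
blob("blue",sat&(H>100)&(H<130),(180,225,224,270))
blob("green",sat&(H>45)&(H<80),(185,150,285,212))
Z=W[...,2]
blob("case",(Z>.028)&(Z<.038),(290,160,372,210))
blob("tape",(Z>.053)&(Z<.063),(325,160,372,210))
blob("bcap",(Z>.130)&(Z<.145),(325,160,385,210))
blob("ccap",(Z>.104)&(Z<.116),(295,160,335,210))
blob("purp1",(Z>.07)&(Z<.08),(315,125,350,160))
blob("purp2",(Z>.07)&(Z<.08),(300,265,340,305))
blob("box",(Z>.03),(270,55,330,115)); blob("carton",(Z>.03),(215,65,270,120))
t=[W[238,123],W[247,180]];print("tweez",t)
E
```

```text
red 771 mean [ 0.4562 -0.2775  0.0037] circ [ 0.4562 -0.2773] 0.0382 rect [ 0.4565 -0.2779] [0.0714 0.0717] 0.75 z [-0.0002  0.003   0.0101]
yellow 1150 mean [ 0.4314 -0.1132  0.0028] circ [ 0.4321 -0.1132] 0.0453 rect [ 0.4313 -0.1136] [0.0882 0.0884] 45.14 z [-0.0003  0.0027  0.0066]
blue 768 mean [0.4417 0.0281 0.0035] circ [0.442  0.0287] 0.037 rect [0.4423 0.0284] [0.073 0.071] 1.22 z [-0.0004  0.0028  0.0102]
green 2857 mean [ 0.5982 -0.0496  0.0025] circ [ 0.5978 -0.0491] 0.1001 rect [ 0.598  -0.0499] [0.1823 0.0934] 79.65 z [-0.0003  0.0024  0.0053]
case 663 mean [ 0.5831 -0.2485  0.0333] circ [ 0.586  -0.2693] 0.0792 rect [ 0.5862 -0.2698] [0.1492 0.0609] 83.45 z [0.0306 0.0333 0.0359]
tape 199 mean [ 0.5769 -0.2986  0.0584] circ [ 0.5815 -0.3091] 0.0309 rect [ 0.5789 -0.3033] [0.0603 0.0477] 27.31 z [0.0555 0.0583 0.0612]
bcap 116 mean [ 0.5804 -0.3074  0.1354] circ [ 0.5806 -0.308 ] 0.0129 rect [ 0.5808 -0.3072] [0.0235 0.0239] 86.72 z [0.1326 0.1353 0.1378]
ccap 113 mean [ 0.5902 -0.2294  0.1103] circ [ 0.5906 -0.2301] 0.0131 rect [ 0.5902 -0.23  ] [0.0244 0.024 ] 44.92 z [0.1065 0.1107 0.1134]
purp1 100 mean [ 0.6875 -0.2771  0.076 ] circ [ 0.688  -0.2775] 0.0127 rect [ 0.6872 -0.2773] [0.0241 0.0223] 88.04 z [0.0714 0.0764 0.0789]
purp2 114 mean [ 0.3547 -0.2456  0.0759] circ [ 0.3549 -0.2456] 0.0127 rect [ 0.3546 -0.2457] [0.024  0.0233] 85.89 z [0.0728 0.0763 0.0782]
box 1986 mean [ 0.826  -0.1996  0.0584] circ [ 0.8317 -0.2009] 0.0714 rect [ 0.8308 -0.2016] [0.1033 0.1044] 80.75 z [0.0398 0.0601 0.0634]
carton 1192 mean [ 0.7994 -0.0707  0.0392] circ [ 0.8004 -0.0703] 0.0581 rect [ 0.8011 -0.0708] [0.0929 0.0751] 83.12 z [0.0364 0.0393 0.0418]
tweez [array([ 0.46167585,  0.21438528, -0.00130219]), array([0.44096118, 0.0801685 , 0.0005064 ])]
```

View pics/crop1.png

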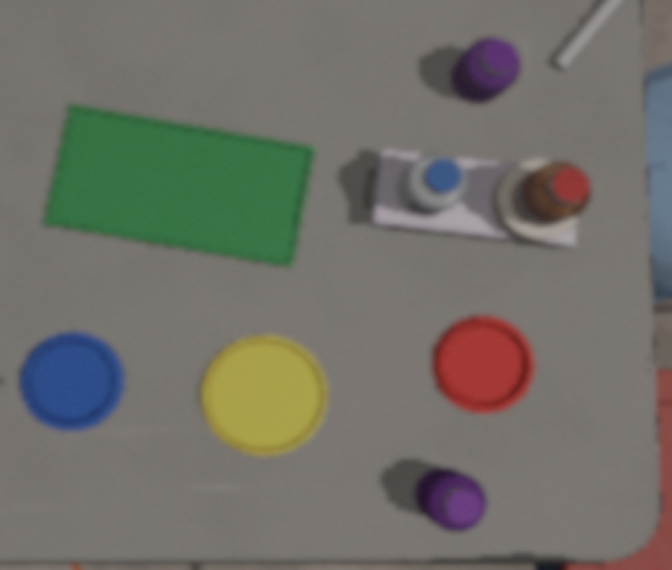

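The crop confirms (570,185) as the brown glass vial with the red cap, standing on the tape. The two purple vials are decoys. I'll grip across the case width for everything, so the fingers clear the neighbouring vial.

```bash
cat >> h.py <<'E'
def go(x,y,z,psi):
    o=get_obs(); w,a,b,c=o["eef_rot"]; M=R.from_quat([a,b,c,w])
    T=R.from_euler('z',psi)*R.from_euler('x',np.pi)
    print("shift",tool([x,y,z]).round(4),"rot",(M.inv()*T).as_rotvec().round(4),"t",o["time_s"],"F",np.round(o["wrist_force"],1),"open",round(o["opening"],3))
E
python3 -c "
from h import *
go(.581,-.309,.25,1.457)"
```

```text
shift [ 0.4716 -0.1157 -0.0192] rot [-0.0012 -0.0012 -1.1742] t 0.1 F [-0.4  0.8  0.5] open 0.999
```

Careful with the scale: shifts go in cm and turns go in units of 0.2 rad. That gives: 0.4716 m is 47.16, 0.448 m is 44.8, -1.1742 rad is -5.871.

>>> run_rows(deltas="4.72,-1.16,-1.92,0,0,-0.585,1;10.61,-2.6,-1.92,0,0,-1.32,1;16.5,-4.05,-1.92,0,0,-2.055,1;22.4,-5.5,-1.92,0,0,-2.79,1;28.3,-6.94,-1.92,0,0,-3.525,1;34.2,-8.39,-1.92,0,0,-4.255,1;40.1,-9.84,-1.92,0,0,-4.99,1;44.8,-11,-1.92,0,0,-5.575,1;47.16,-11.57,-1.92,-0.006,-0.006,-5.871,1;47.16,-11.57,-1.92,-0.006,-0.006,-5.871,1")

```text
time_s: 1.35
eef_pos: [0.5817, -0.3085, 0.2498]
eef_rot: [0.0, 0.746, 0.666, -0.001]
wrist_force: [-0.6, -0.7, 0.0]
opening: 0.999
grasp_force: 0.0
```

```bash
python3 - <<'E'
from h import *
go(.581,-.309,.086,1.457)
im,d,p=shot("wrist"); cv2.imwrite("pics/w1.png",im); np.save("pics/w1.npy",cloud(d,p))
W=cloud(d,p)
for n,lo,hi,x0 in(("bcap",.128,.142,-.27),("ccap",.104,.118,-.19),("case",.028,.039,-.1)):
    m=(W[...,2]>lo)&(W[...,2]<hi)&(abs(W[...,0]-.585)<.06)&(W[...,1]<x0)&(W[...,1]>-.37)
    P=W[m][:,:2].astype(np.float32)
    if len(P)>20: print(n,len(P),P.mean(0),cv2.minEnclosingCircle(P),cv2.minAreaRect(P))
E
```

```text
shift [-0.0004 -0.0005  0.1638] rot [-0.0008  0.0012  0.0019] t 1.35 F [-0.6 -0.7  0. ] open 0.999
bcap 716 [ 0.5805702  -0.30681002] ((0.5804411172866821, -0.3080281615257263), 0.013096575625240803) ((0.5805976390838623, -0.30729618668556213), (0.024754932150244713, 0.024899274110794067), 37.95445251464844)
ccap 1497 [ 0.5855893  -0.26694986] ((0.5856749415397644, -0.2731267213821411), 0.056031741201877594) ((0.5853437185287476, -0.2730516791343689), (0.11144501715898514, 0.04182852432131767), 82.48506927490234)
case 2882 [ 0.58852947 -0.24887589] ((0.5857633352279663, -0.26892325282096863), 0.07961573451757431) ((0.5857479572296143, -0.2690073549747467), (0.14862468838691711, 0.060139454901218414), 83.2634506225586)
```

View pics/w1.png

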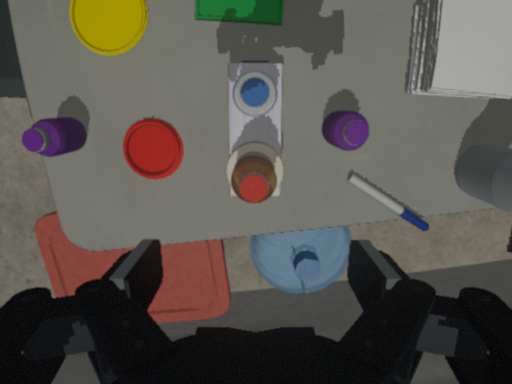

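The wrist picture shows the brown red-capped vial at (255,180) between the fingers' sides, the clear vial at (256,92), and the purple one at (345,130) clear of the finger path. Measurements agree, so I'm descending.

Converted, 0.164 m is 16.4, 0.155 m is 15.5.

>>> run_rows(deltas="0,0,4,0,0,0,1;0,0,9,0,0,0,1;0,0,13,0,0,0,1;0,0,15.5,0,0,0,1;0,0,16.4,0,0,0,1;0,0,16.4,0,0,0,0;0,0,16.4,0,0,0,0;0,0,16.4,0,0,0,0;0,0,16.4,0,0,0,0;0,0,16.4,0,0,0,0")

```text
time_s: 2.65
eef_pos: [0.5821, -0.3107, 0.0885]
eef_rot: [0.002, 0.746, 0.666, -0.0]
wrist_force: [-1.4, -0.7, 6.4]
opening: 0.489
grasp_force: 60.6
```

>>> run_rows(deltas="0,0,-0.5,0,0,0,0;0,0,-1.5,0,0,0,0;0,0,-3.5,0,0,0,0;0,0,-6,0,0,0,0;0,0,-8,0,0,0,0;0,0,-8.5,0,0,0,0;0,0,-8.5,0,0,0,0")

```text
time_s: 3.52
eef_pos: [0.5811, -0.3096, 0.1717]
eef_rot: [0.001, 0.746, 0.666, -0.0]
wrist_force: [0.3, -0.3, -0.8]
opening: 0.491
grasp_force: 60.7
```

```bash
python3 - <<'E'
from h import *
go(.456,-.2775,.17,1.457)
im,d,p=shot("wrist"); im2,d2,p2=shot("top"); cv2.imwrite("pics/w2.png",np.hstack([im[:,90:420],cv2.resize(im2[120:280,290:400],(330,480))[:384]]))
W=cloud(d2,p2)
m=(W[...,2]>.16)&(abs(W[...,0]-.585)<.06)&(abs(W[...,1]+.31)<.06)
E
```

```text
shift [ 0.0177 -0.1279  0.0016] rot [0.0006 0.0017 0.    ] t 3.525 F [ 0.3 -0.3 -0.8] open 0.491
```

View pics/w2.png

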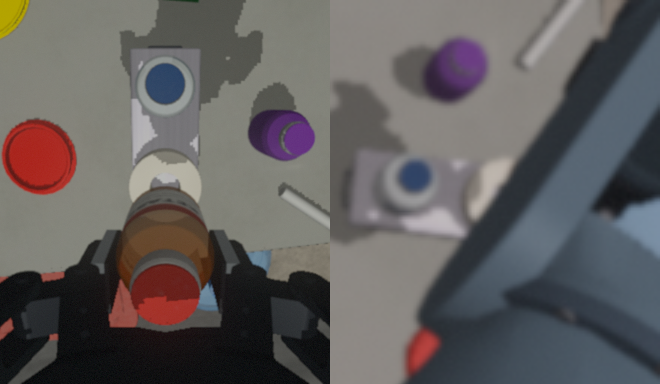

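The wrist view (left half) shows the brown vial held upright, the tape and clear vial still in place, and the red holder at (38,157). I'm moving over the holder.

>>> run_rows(deltas="0.2,-1.5,0,0,0,0,0;0.6,-4.5,0,0,0,0,0;1.1,-8,0,0,0,0,0;1.5,-10.8,0,0,0,0,0;1.7,-12.3,0,0,0,0,0;1.77,-12.79,0.16,0,0,0,0;1.77,-12.79,0.16,0,0,0,0")

```text
time_s: 4.5
eef_pos: [0.4563, -0.2776, 0.1697]
eef_rot: [0.001, 0.746, 0.666, -0.0]
wrist_force: [-0.3, -0.3, -0.4]
opening: 0.491
grasp_force: 60.8
```

```bash
python3 - <<'E'
from h import *
go(.456,-.2775,.055,1.457)
im,d,p=shot("wrist"); W=cloud(d,p); cv2.imwrite("pics/w3.png",im)
h=cv2.cvtColor(im,cv2.COLOR_BGR2HSV); red=(h[...,1]>120)&((h[...,0]<8)|(h[...,0]>172))
P=W[red]; P=P[~np.isnan(P[:,0])]
for lo,hi in((.2,.24),(-.004,.012)):
    Q=P[(P[:,2]>lo)&(P[:,2]<hi)]; Q=Q[(abs(Q[:,0]-.456)<.06)&(abs(Q[:,1]+.2775)<.06)]
    if len(Q)>20: print(len(Q),Q.mean(0),cv2.minEnclosingCircle(Q[:,:2].astype(np.float32)),np.percentile(Q[:,2],[5,50,95]))
E
```

```text
shift [ 0.0003 -0.0003  0.1147] rot [ 0.0005  0.0015 -0.0002] t 4.5 F [-0.3 -0.3 -0.4] open 0.491
3452 [ 0.45447306 -0.27445535  0.21714324] ((0.43952879309654236, -0.273030161857605), 0.039319902658462524) [0.21593573 0.21691602 0.21802283]
3427 [ 0.45657066 -0.26860764  0.0036305 ] ((0.4555203318595886, -0.2773590385913849), 0.038744740188121796) [0.00095571 0.00265261 0.00963003]
```

Converted, 0.1365 m is 13.65, -0.003 m is -0.3.

>>> run_rows(deltas="-0.3,0.1,3,0,0,0,0;-0.3,0.1,7,0,0,0,0;-0.3,0.1,10,0,0,0,0;-0.3,0.1,12,0,0,0,0;-0.3,0.1,13,0,0,0,0;-0.3,0.1,13.5,0,0,0,0;-0.3,0.1,13.65,0,0,0,0;-0.3,0.1,13.65,0,0,0,0")

```text
time_s: 5.55
eef_pos: [0.4571, -0.2812, 0.034]
eef_rot: [0.001, 0.746, 0.666, -0.0]
wrist_force: [0.4, 0.4, -0.4]
opening: 0.487
grasp_force: 60.8
```

Converted, 0.001 m is 0.1.

>>> run_rows(deltas="0,0,0.1,0,0,0,0;0,0,0.1,0,0,0,0;0,0,0.1,0,0,0,0.6;0,0,0.1,0,0,0,0.75;0,0,0.1,0,0,0,0.9;0,0,0.1,0,0,0,0.9;0,0,0.1,0,0,0,0.9")

```text
time_s: 6.42
eef_pos: [0.4566, -0.2808, 0.0323]
eef_rot: [0.001, 0.746, 0.666, -0.001]
wrist_force: [-0.1, -0.6, -0.9]
opening: 0.904
grasp_force: 0.0
```

>>> run_rows(deltas="0,0,-2,0,0,0,0.9;0,0,-6,0,0,0,0.9;0,0,-11,0,0,0,0.9;0,0,-15,0,0,0,0.9;0,0,-17,0,0,0,0.9;0,0,-17,0,0,0,1")

```text
time_s: 7.18
eef_pos: [0.4576, -0.2814, 0.2042]
eef_rot: [0.003, 0.746, 0.666, -0.0]
wrist_force: [0.1, 0.1, -0.1]
opening: 0.999
grasp_force: 0.0
```

```bash
python3 - <<'E'
from h import *
im,d,p=shot("wrist"); W=cloud(d,p); cv2.imwrite("pics/w4.png",im)
h=cv2.cvtColor(im,cv2.COLOR_BGR2HSV); red=(h[...,1]>120)&((h[...,0]<8)|(h[...,0]>172))
P=W[red]; P=P[~np.isnan(P[:,0])]
for lo,hi in((.07,.09),(-.004,.012)):
    Q=P[(P[:,2]>lo)&(P[:,2]<hi)]; Q=Q[(abs(Q[:,0]-.456)<.06)&(abs(Q[:,1]+.2775)<.06)]
    if len(Q)>20: print(len(Q),Q.mean(0),cv2.minEnclosingCircle(Q[:,:2].astype(np.float32)),np.percentile(Q[:,2],[5,50,95]))
go(.5812,-.3092,.15,1.457)
E
```

```text
586 [ 0.45689223 -0.27825247  0.07969962] ((0.4568982720375061, -0.2781187891960144), 0.012897290289402008) [0.07849039 0.07976663 0.08087844]
1946 [ 0.45578432 -0.26766878  0.00447565] ((0.4555645287036896, -0.2778313159942627), 0.03912334889173508) [0.00078943 0.00282927 0.00994654]
shift [-0.0141  0.1268  0.0527] rot [0.0012 0.0022 0.    ] t 7.225 F [-0.2  0.8 -0. ] open 0.998
```

View pics/w4.png

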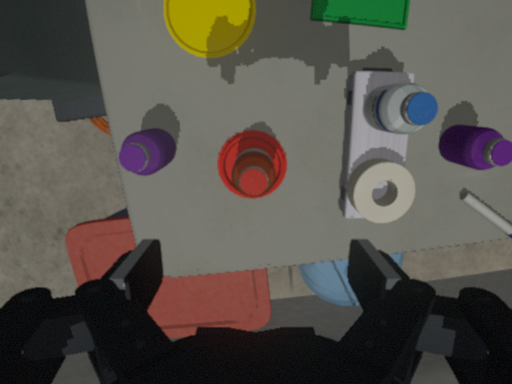

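The brown vial stands centred in the red holder (253,170), within about 1 mm. The tape at (382,192) and the clear vial at (400,108) are undisturbed. Next is the tape.

Converted, 0.1268 m is 12.68, 0.105 m is 10.5.

>>> run_rows(deltas="-0.2,2,0,0,0,0,1;-0.7,6.5,0,0,0,0,1;-1.2,10.5,1,0,0,0,1;-1.41,12.68,2,0,0,0,1;-1.41,12.68,3,0,0,0,1;-1.41,12.68,3,0,0,0,1;-1.41,12.68,3,0,0,0,1")

```text
time_s: 8.1
eef_pos: [0.5802, -0.3088, 0.1723]
eef_rot: [0.0, 0.746, 0.666, -0.001]
wrist_force: [0.4, -0.0, 0.4]
opening: 0.999
grasp_force: 0.0
```

```bash
python3 - <<'E'
from h import *
im,d,p=shot("wrist"); W=cloud(d,p)
P=W[(W[...,2]>.054)&(W[...,2]<.064)&(abs(W[...,0]-.581)<.06)&(W[...,1]<-.26)&(W[...,1]>-.36)]
print(len(P),P.mean(0),cv2.minEnclosingCircle(P[:,:2].astype(np.float32)),cv2.minAreaRect(P[:,:2].astype(np.float32)))
x,y=cv2.minEnclosingCircle(P[:,:2].astype(np.float32))[0]
go(x,y,.036,1.457)
E
```

```text
3388 [ 0.58133448 -0.30779407  0.05842061] ((0.5812799334526062, -0.30882880091667175), 0.03107183612883091) ((0.581188440322876, -0.30861005187034607), (0.06122078001499176, 0.061070408672094345), 23.871337890625)
shift [0.0006 0.0007 0.1368] rot [ 0.0006  0.0018 -0.0005] t 8.15 F [-0.1 -0.   0. ] open 1.003
```

Converted, 0.1368 m is 13.68, 0.13 m is 13.

>>> run_rows(deltas="0.06,0.07,4,0,0,0,1;0.06,0.07,8,0,0,0,1;0.06,0.07,11.5,0,0,0,1;0.06,0.07,13,0,0,0,1;0.06,0.07,13.68,0,0,0,1;0.06,0.07,13.68,0,0,0,0;0.06,0.07,13.68,0,0,0,0;0.06,0.07,13.68,0,0,0,0;0.06,0.07,13.68,0,0,0,0")

```text
time_s: 9.28
eef_pos: [0.5831, -0.3097, 0.0378]
eef_rot: [0.002, 0.746, 0.666, -0.0]
wrist_force: [0.0, -0.5, 5.9]
opening: 0.69
grasp_force: 64.9
```

Converted, -0.1 m is -10, -0.09 m is -9.

>>> run_rows(deltas="0,0,-0.4,0,0,0,0;0,0,-1.2,0,0,0,0;0,0,-3,0,0,0,0;0,0,-6,0,0,0,0;0,0,-9,0,0,0,0;0,0,-10,0,0,0,0;0,0,-10,0,0,0,0")

```text
time_s: 10.15
eef_pos: [0.5822, -0.3088, 0.1366]
eef_rot: [0.002, 0.746, 0.666, -0.0]
wrist_force: [0.1, 0.6, -0.5]
opening: 0.69
grasp_force: 64.3
```

```bash
python3 - <<'E'
from h import *
im,d,p=shot("wrist"); W=cloud(d,p); cv2.imwrite("pics/w5.png",im)
go(.4315,-.1133,.136,1.457)
P=W[(W[...,2]>.145)&(W[...,2]<.175)&(abs(W[...,0]-.581)<.04)&(W[...,1]<-.26)&(W[...,1]>-.36)]
print(len(P),P.mean(0),cv2.minEnclosingCircle(P[:,:2].astype(np.float32)))
E
```

```text
shift [ 0.1767 -0.1712 -0.001 ] rot [-0.0001  0.0013  0.    ] t 10.2 F [-0.3 -0.3 -0.9] open 0.688
15416 [ 0.58221282 -0.30538508  0.15760668] ((0.5802087187767029, -0.30079659819602966), 0.03945872560143471)
```

View pics/w5.png

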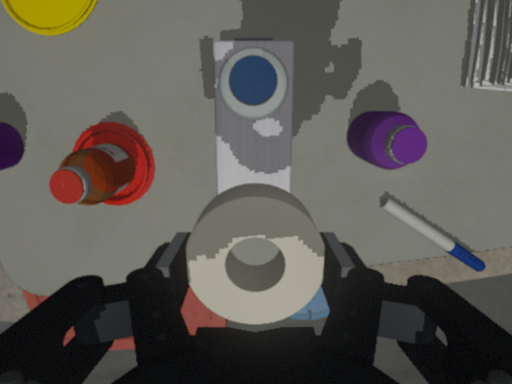

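The tape is gripped flat at (257,255). The clear vial, case and brown vial are undisturbed. Moving to the yellow dish.

>>> run_rows(deltas="1.5,-1.5,-1,0,0,0,0;4.5,-4.4,-1.5,0,0,0,0;8.5,-8.2,-1.5,0,0,0,0;12.5,-12.1,-1.5,0,0,0,0;15.5,-15,-1,0,0,0,0;17,-16.5,-0.1,0,0,0,0;17.67,-17.12,-0.1,0,0,0,0;17.67,-17.12,-0.1,0,0,0,0")

```text
time_s: 11.2
eef_pos: [0.4317, -0.1134, 0.136]
eef_rot: [0.0, 0.746, 0.666, -0.001]
wrist_force: [-0.1, 0.4, 0.1]
opening: 0.684
grasp_force: 64.4
```

```bash
python3 - <<'E'
from h import *
im,d,p=shot("wrist"); W=cloud(d,p); cv2.imwrite("pics/w6.png",im)
h=cv2.cvtColor(im,cv2.COLOR_BGR2HSV)
P=W[(h[...,1]>120)&(h[...,0]>20)&(h[...,0]<40)&(W[...,2]<.02)]
print(len(P),cv2.minEnclosingCircle(P[:,:2].astype(np.float32)))
Q=W[(h[...,2]>110)&(W[...,2]>.15)&(W[...,2]<.165)]; print(len(Q),Q.mean(0),cv2.minEnclosingCircle(Q[:,:2].astype(np.float32)),np.percentile(Q[:,2],[5,50,95]))
go(.4315,-.1133,.0075,1.457)
E
```

```text
4918 ((0.43149101734161377, -0.11287523806095123), 0.04704305902123451)
11254 [ 0.4324374  -0.11152392  0.15677437] ((0.43226200342178345, -0.11375271528959274), 0.031079642474651337) [0.15583643 0.15677661 0.15771579]
shift [ 0.0009 -0.001   0.1289] rot [ 0.0007  0.0018 -0.0001] t 11.25 F [-0.3  0.1 -0.5] open 0.686
```

Converted, 0.1285 m is 12.85, 0.125 m is 12.5.

>>> run_rows(deltas="0.1,-0.1,3,0,0,0,0;0.1,-0.1,7,0,0,0,0;0.1,-0.1,10,0,0,0,0;0.1,-0.1,11.8,0,0,0,0;0.1,-0.1,12.5,0,0,0,0;0.1,-0.1,12.85,0,0,0,0;0.1,-0.1,12.85,0,0,0,0;0.1,-0.1,12.85,0,0,0,0")

```text
time_s: 12.25
eef_pos: [0.4315, -0.113, 0.0085]
eef_rot: [0.001, 0.746, 0.666, -0.0]
wrist_force: [0.0, 1.1, -0.4]
opening: 0.69
grasp_force: 64.4
```

Converted, -0.17 m is -17, -0.15 m is -15.

>>> run_rows(deltas="0,0,0.05,0,0,0,0.8;0,0,0.05,0,0,0,0.9;0,0,0.05,0,0,0,1;0,0,0.05,0,0,0,1;0,0,0.05,0,0,0,1;0,0,-2,0,0,0,1;0,0,-6,0,0,0,1;0,0,-11,0,0,0,1;0,0,-15,0,0,0,1;0,0,-17,0,0,0,1")

```text
time_s: 13.5
eef_pos: [0.4319, -0.1129, 0.1804]
eef_rot: [0.003, 0.746, 0.666, 0.0]
wrist_force: [-0.2, 0.5, -0.4]
opening: 1.003
grasp_force: 0.0
```

```bash
python3 - <<'E'
from h import *
im,d,p=shot("wrist"); W=cloud(d,p); cv2.imwrite("pics/w7.png",im)
Q=W[(W[...,2]>.02)&(W[...,2]<.035)&(abs(W[...,0]-.4315)<.05)&(abs(W[...,1]+.113)<.05)]; print(len(Q),Q.mean(0),cv2.minEnclosingCircle(Q[:,:2].astype(np.float32)),np.percentile(Q[:,2],[5,50,95]))
go(.5905,-.230,.18,1.457)
E
```

```text
2648 [ 0.43170297 -0.11149468  0.02730395] ((0.43160757422447205, -0.11247669905424118), 0.031004102900624275) [0.02605891 0.02742612 0.02855931]
shift [-0.098   0.1698  0.0036] rot [0.0062 0.0041 0.0002] t 13.55 F [ 1.4 -0.7  1.8] open 0.998
```

View pics/w7.png

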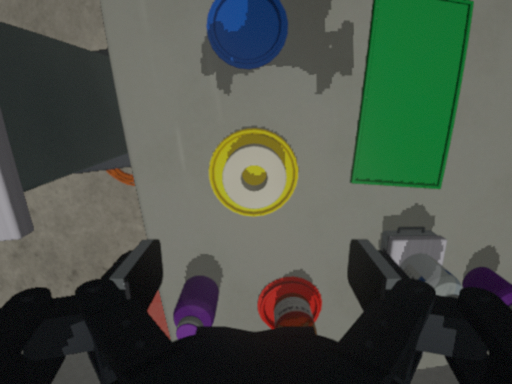

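The tape lies flat in the yellow dish (253,173), centred to about 1 mm. Next is the clear vial.

>>> run_rows(deltas="-1.2,2,0,0,0,0,1;-3.8,6.6,0,0,0,0,1;-6.6,11.5,0,0,0,0,1;-8.7,15,0,0,0,0,1;-9.8,16.98,0.36,0,0,0,1;-9.8,16.98,0.36,0,0,0,1;-9.8,16.98,0.36,0,0,0,1")

```text
time_s: 14.42
eef_pos: [0.5875, -0.2282, 0.1734]
eef_rot: [-0.0, 0.746, 0.666, -0.001]
wrist_force: [-1.1, -0.4, -0.2]
opening: 1.002
grasp_force: 0.0
```

```bash
python3 - <<'E'
from h import *
im,d,p=shot("wrist"); W=cloud(d,p); h=cv2.cvtColor(im,cv2.COLOR_BGR2HSV)
P=W[(h[...,1]>90)&(h[...,0]>95)&(h[...,0]<130)&(W[...,2]>.095)&(W[...,2]<.12)]
(x,y),r=cv2.minEnclosingCircle(P[:,:2].astype(np.float32));print(len(P),x,y,r,np.percentile(P[:,2],[5,50,95]))
go(.5905,-.230,.062,1.457)
E
```

```text
903 0.5902944803237915 -0.22925016283988953 0.01216332521289587 [0.10972104 0.11074879 0.11180386]
shift [-0.0014  0.0032  0.1119] rot [-0.0009  0.0009  0.0003] t 14.475 F [-0.4  0.3  0.4] open 0.997
```

Converted, 0.003 m is 0.3, 0.109 m is 10.9.

>>> run_rows(deltas="-0.1,0.3,2,0,0,0,1;-0.1,0.3,5,0,0,0,1;-0.1,0.3,8,0,0,0,1;-0.1,0.3,10,0,0,0,1;-0.1,0.3,10.9,0,0,0,1;-0.1,0.3,10.9,0,0,0,0;-0.1,0.3,10.9,0,0,0,0;-0.1,0.3,10.9,0,0,0,0;-0.1,0.3,10.9,0,0,0,0;-0.1,0.3,10.9,0,0,0,0")

```text
time_s: 15.72
eef_pos: [0.5924, -0.2311, 0.067]
eef_rot: [0.002, 0.746, 0.666, -0.0]
wrist_force: [0.6, -1.1, 6.1]
opening: 0.489
grasp_force: 60.6
```

Converted, -0.1 m is -10, -0.095 m is -9.5.

>>> run_rows(deltas="0,0,-0.5,0,0,0,0;0,0,-1.5,0,0,0,0;0,0,-3.5,0,0,0,0;0,0,-6,0,0,0,0;0,0,-8,0,0,0,0;0,0,-9.5,0,0,0,0;0,0,-10,0,0,0,0;0,0,-10,0,0,0,0")

```text
time_s: 16.73
eef_pos: [0.5912, -0.2303, 0.1653]
eef_rot: [0.001, 0.746, 0.666, -0.001]
wrist_force: [-0.2, 0.4, -0.9]
opening: 0.484
grasp_force: 60.7
```

```bash
python3 -c "
from h import *
go(.442,.0285,.16,1.457)"
```

```text
shift [ 0.2402 -0.1776  0.0049] rot [ 0.0002  0.0015 -0.    ] t 16.725 F [-0.2  0.4 -0.9] open 0.484
```

>>> run_rows(deltas="1.5,-1.1,0,0,0,0,0;4.5,-3.3,0,0,0,0,0;8.5,-6.3,0,0,0,0,0;12.5,-9.2,0,0,0,0,0;16.5,-12.2,0,0,0,0,0;20,-14.8,0,0,0,0,0;22.5,-16.6,0,0,0,0,0;23.6,-17.45,0.4,0,0,0,0;24.02,-17.76,0.49,0,0,0,0;24.02,-17.76,0.49,0,0,0,0")

```text
time_s: 17.98
eef_pos: [0.4424, 0.028, 0.1598]
eef_rot: [0.001, 0.746, 0.666, -0.001]
wrist_force: [-0.1, -0.8, -1.5]
opening: 0.49
grasp_force: 60.8
```

```bash
python3 - <<'E'
from h import *
im,d,p=shot("wrist"); W=cloud(d,p); h=cv2.cvtColor(im,cv2.COLOR_BGR2HSV); cv2.imwrite("pics/w8.png",im)
b=(h[...,1]>90)&(h[...,0]>95)&(h[...,0]<130)
for lo,hi in((.18,.22),(-.004,.013)):
    P=W[b&(W[...,2]>lo)&(W[...,2]<hi)&(abs(W[...,0]-.442)<.06)&(abs(W[...,1]-.0285)<.06)]
    print(len(P),P.mean(0),cv2.minEnclosingCircle(P[:,:2].astype(np.float32)),np.percentile(P[:,2],[5,50,95]))
go(.442,.0285,.035,1.457)
E
```

```text
3085 [0.44241978 0.03006145 0.20378448] ((0.4424360990524292, 0.029248977079987526), 0.054731335490942) [0.20269058 0.20360271 0.20458572]
3575 [0.44236749 0.03807848 0.00365838] ((0.4416494071483612, 0.02845018357038498), 0.03899291157722473) [0.00101285 0.002605   0.00969782]
shift [ 0.0009 -0.0007  0.1249] rot [ 0.0004  0.0018 -0.0006] t 18.025 F [ 0.7 -0.4  0.3] open 0.49
```

View pics/w8.png

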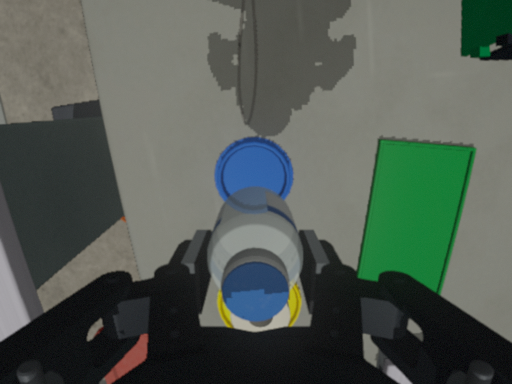

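The clear vial is held upright, with its cap at (255,290), over the blue holder at (254,175). Cap centre minus holder centre is about 1.5 mm. Lowering by 124 mm.

Converted, 0.124 m is 12.4, 0.07 m is 7.

>>> run_rows(deltas="-0.1,-0.1,3,0,0,0,0;-0.1,-0.1,7,0,0,0,0;-0.1,-0.1,10,0,0,0,0;-0.1,-0.1,11.5,0,0,0,0;-0.1,-0.1,12.1,0,0,0,0;-0.1,-0.1,12.4,0,0,0,0;-0.1,-0.1,12.4,0,0,0,0;-0.1,-0.1,12.4,0,0,0,0")

```text
time_s: 19.02
eef_pos: [0.4417, 0.0273, 0.0368]
eef_rot: [0.001, 0.746, 0.666, -0.0]
wrist_force: [-0.3, 0.5, -0.8]
opening: 0.488
grasp_force: 60.8
```

Converted, -0.16 m is -16, -0.145 m is -14.5.

>>> run_rows(deltas="0,0,0.05,0,0,0,0.6;0,0,0.05,0,0,0,0.75;0,0,0.05,0,0,0,0.9;0,0,0.05,0,0,0,0.9;0,0,0.05,0,0,0,0.9;0,0,-2,0,0,0,0.9;0,0,-6,0,0,0,1;0,0,-11,0,0,0,1;0,0,-14.5,0,0,0,1;0,0,-16,0,0,0,1")

```text
time_s: 20.27
eef_pos: [0.4421, 0.0274, 0.1981]
eef_rot: [0.002, 0.746, 0.666, 0.001]
wrist_force: [0.4, -1.0, -0.2]
opening: 1.001
grasp_force: 0.0
```

```bash
python3 - <<'E'
from h import *
im,d,p=shot("wrist"); W=cloud(d,p); h=cv2.cvtColor(im,cv2.COLOR_BGR2HSV)
b=(h[...,1]>90)&(h[...,0]>95)&(h[...,0]<130)
for lo,hi in((.07,.09),(-.004,.013)):
    P=W[b&(W[...,2]>lo)&(W[...,2]<hi)&(abs(W[...,0]-.442)<.06)&(abs(W[...,1]-.0285)<.06)]
    print(len(P),P.mean(0),cv2.minEnclosingCircle(P[:,:2].astype(np.float32)),np.percentile(P[:,2],[5,50,95]))
go(.586,-.269,.18,1.457)
E
```

```text
598 [0.44213505 0.02904798 0.07977649] ((0.44185641407966614, 0.02881704270839691), 0.0122184744104743) [0.07861059 0.07978365 0.08086969]
1984 [0.44212964 0.03818462 0.0045254 ] ((0.441394180059433, 0.028504392132163048), 0.039051905274391174) [0.00071244 0.0028267  0.01003117]
shift [-0.2782  0.1762  0.0202] rot [0.0046 0.002  0.0001] t 20.325 F [ 0.7 -0.4  1.2] open 1.001
```

The clear vial is centred in the blue holder. Now to the case.

>>> run_rows(deltas="-4,2.5,0,0,0,0,1;-9,5.7,0,0,0,0,1;-14,8.9,0,0,0,0,1;-19,12,0,0,0,0,1;-23.5,14.9,1,0,0,0,1;-26.5,16.8,1.5,0,0,0,1;-27.82,17.62,2.02,0,0,0,1;-27.82,17.62,2.02,0,0,0,1;-27.82,17.62,2.02,0,0,0,1")

```text
time_s: 21.45
eef_pos: [0.5841, -0.2673, 0.176]
eef_rot: [-0.0, 0.746, 0.666, -0.0]
wrist_force: [-0.1, 0.5, -0.3]
opening: 0.996
grasp_force: 0.0
```

```bash
python3 - <<'E'
from h import *
im,d,p=shot("wrist"); W=cloud(d,p)
P=W[(W[...,2]>.028)&(W[...,2]<.039)&(abs(W[...,0]-.586)<.06)&(abs(W[...,1]+.269)<.1)]
r=cv2.minAreaRect(P[:,:2].astype(np.float32)); print(len(P),r,np.percentile(P[:,2],[5,50,95]))
go(*r[0],.010,1.457)
P=W[(W[...,2]>.05)&(W[...,0]<.72)&(W[...,0]>.62)]; print("purple",P[:,:2].min(0) if len(P) else None)
E
```

```text
9957 ((0.5855381488800049, -0.26948875188827515), (0.14969705045223236, 0.060969121754169464), 83.57341003417969) [0.03224663 0.03345    0.03462091]
shift [-0.0018  0.0015  0.1664] rot [0.     0.0012 0.0013] t 21.5 F [-0.7 -0.4 -0.6] open 1.001
purple [ 0.62000308 -0.29781625]
```

Converted, 0.164 m is 16.4, 0.155 m is 15.5.

>>> run_rows(deltas="-0.2,0.15,4,0,0,0,1;-0.2,0.15,9,0,0,0,1;-0.2,0.15,13,0,0,0,1;-0.2,0.15,15.5,0,0,0,1;-0.2,0.15,16.4,0,0,0,1;-0.2,0.15,16.4,0,0,0,0;-0.2,0.15,16.4,0,0,0,0;-0.2,0.15,16.4,0,0,0,0;-0.2,0.15,16.4,0,0,0,0")

```text
time_s: 22.62
eef_pos: [0.587, -0.2719, 0.0144]
eef_rot: [0.002, 0.746, 0.666, -0.0]
wrist_force: [-0.2, 1.3, 6.0]
opening: 0.687
grasp_force: 66.1
```

>>> run_rows(deltas="0,0,-0.5,0,0,0,0;0,0,-1.5,0,0,0,0;0,0,-3.5,0,0,0,0;0,0,-6,0,0,0,0;0,0,-8,0,0,0,0;0,0,-9,0,0,0,0;0,0,-9,0,0,0,0")

```text
time_s: 23.5
eef_pos: [0.5862, -0.2714, 0.1034]
eef_rot: [0.002, 0.746, 0.666, -0.0]
wrist_force: [1.2, -0.8, -3.0]
opening: 0.685
grasp_force: 65.2
```

```bash
python3 -c "
from h import *
go(.598,-.0497,.1,1.391)
im,d,p=shot('wrist'); cv2.imwrite('pics/w9.png',im)"
```

```text
shift [ 0.2216 -0.0135  0.0028] rot [0.002  0.0024 0.066 ] t 23.5 F [ 1.2 -0.8 -3. ] open 0.685
```

View pics/w9.png

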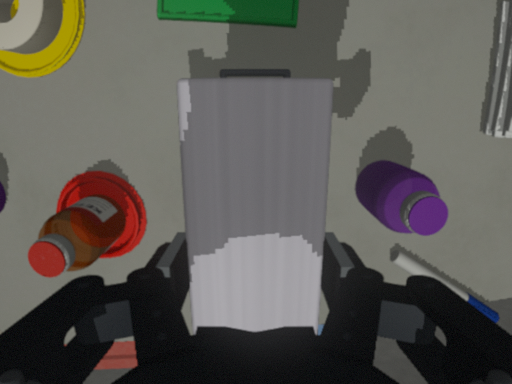

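The case is held level (centre column about 255, far edge at row 80), and the tray lies ahead at (228,10). I'm carrying it over.

>>> run_rows(deltas="1.5,-0.1,0,0,0,0.02,0;4.5,-0.3,0,0,0,0.065,0;8.5,-0.5,0,0,0,0.125,0;12.5,-0.8,0,0,0,0.185,0;16.5,-1,0,0,0,0.245,0;19.5,-1.2,0,0,0,0.29,0;21.4,-1.3,0.2,0.01,0.012,0.32,0;22.16,-1.35,0.28,0.01,0.012,0.33,0;22.16,-1.35,0.28,0.01,0.012,0.33,0")

```text
time_s: 24.68
eef_pos: [0.5974, -0.0494, 0.0988]
eef_rot: [-0.001, 0.768, 0.641, -0.0]
wrist_force: [0.5, 0.6, -3.1]
opening: 0.687
grasp_force: 65.1
```

```bash
python3 - <<'E'
from h import *
im,d,p=shot("wrist"); W=cloud(d,p); im2,d2,p2=shot("top"); W2=cloud(d2,p2)
go(.598,-.0497,.0175,1.391)
for n,w in(("wrist",W),("top",W2)):
    P=w[(w[...,2]>.114)&(w[...,2]<.132)&(abs(w[...,0]-.598)<.05)&(abs(w[...,1]+.05)<.1)]
    if len(P)>50: print(n,len(P),cv2.minAreaRect(P[:,:2].astype(np.float32)),P.max(0),np.percentile(P[:,2],[5,50,95]))
E
```

```text
shift [0.0006 0.0004 0.0816] rot [-0.0016 -0.0004 -0.0008] t 24.775 F [ 0.3  0.8 -2.6] open 0.684
wrist 37316 ((0.6011479496955872, -0.030741818249225616), (0.11585205048322678, 0.08637736737728119), 79.34326171875) [0.64128088 0.031135   0.13199846] [0.11693954 0.1180151  0.11939919]
top 562 ((0.5870082974433899, -0.048048317432403564), (0.15242712199687958, 0.061171166598796844), 83.8508071899414) [0.6247545  0.02808441 0.121895  ] [0.11544554 0.11789042 0.12046928]
```

>>> run_rows(deltas="0,0,2,0,0,0,0;0,0,4.5,0,0,0,0;0,0,6.5,0,0,0,0;0,0,7.5,0,0,0,0;0,0,7.9,0,0,0,0;0,0,8.1,0,0,0,0;0,0,8.1,0,0,0,0;0,0,8.1,0,0,0,0")

```text
time_s: 25.78
eef_pos: [0.5979, -0.0494, 0.0189]
eef_rot: [-0.0, 0.768, 0.641, 0.0]
wrist_force: [-0.0, 0.5, -3.2]
opening: 0.684
grasp_force: 65.1
```

>>> run_rows(deltas="0,0,0.05,0,0,0,0.8;0,0,0.05,0,0,0,0.9;0,0,0,0,0,0,1;0,0,0,0,0,0,1;0,0,0,0,0,0,1;0,0,-2,0,0,0,1;0,0,-6,0,0,0,1;0,0,-11,0,0,0,1;0,0,-15,0,0,0,1;0,0,-17,0,0,0,1")

```text
time_s: 27.02
eef_pos: [0.5991, -0.0498, 0.1924]
eef_rot: [0.001, 0.768, 0.641, 0.001]
wrist_force: [-0.5, -0.2, -0.4]
opening: 0.999
grasp_force: 0.0
```

>>> run_rows(deltas="-5,0,-2,0,0,0,1;-11,0,-2,0,0,0,1;-17,0,-2,0,0,0,1;-23,0,-2,0,0,0,1;-26,0,-2,0,0,0,1;-28,0,-2,0,0,0,1;-28,0,-2,0,0,0,1")

```text
time_s: 27.9
eef_pos: [0.5472, -0.3255, 0.2075]
eef_rot: [-0.001, 0.768, 0.64, -0.0]
wrist_force: [1.1, 0.4, 0.5]
opening: 1.003
grasp_force: 0.0
```

```bash
python3 - <<'E'
from h import *
im,d,p=shot("top"); W=cloud(d,p); cv2.imwrite("pics/top9.png",im)
P=W[(W[...,2]>.03)&(W[...,2]<.044)&(abs(W[...,0]-.598)<.07)&(abs(W[...,1]+.05)<.12)]
print(len(P),cv2.minAreaRect(P[:,:2].astype(np.float32)),np.percentile(P[:,2],[5,50,95]))
for n,x,y in(("b",.456,-.2775),("c",.442,.0285)):
    P=W[(W[...,2]>.072)&(W[...,2]<.09)&(abs(W[...,0]-x)<.04)&(abs(W[...,1]-y)<.04)]; print(n,len(P),P.mean(0) if len(P) else 0)
E
```

```text
1636 ((0.5985127687454224, -0.048148274421691895), (0.1501847207546234, 0.060742154717445374), 79.74319458007812) [0.03354738 0.03633094 0.03889777]
b 52 [ 0.46040799 -0.27284116  0.07852198]
c 113 [0.44232172 0.02710169 0.07925042]
```

View pics/top9.png

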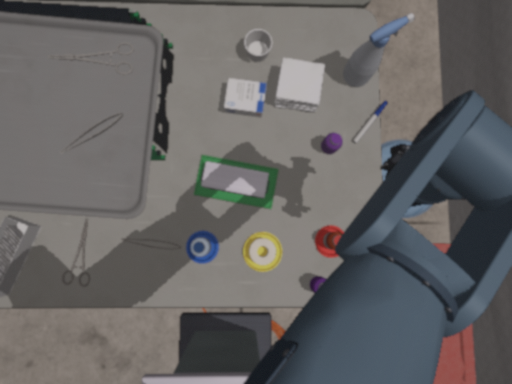

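The case lies in the green tray (236,181), 2 mm off and aligned. The tape (262,252), clear vial (202,247) and brown vial (331,241, partly hidden by the arm) are in their places. The arm touches nothing.

```bash
python3 -c "
from h import *
print(workorder.hand_in())"
```

```text
the job is handed in; nothing more can be done
None
```

I handed the job in at about 28 s with all four things set down in order and released, each within about 2 mm of its place by the camera; the carton and tweezers were not touched, and hand-in returned no verdict.

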